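# Seat a hex-footed bushing in its nest and close the keeper

## Task

Pick up the bushing with the hexagonal foot and gently work it into the hexagonal pocket of the holding fixture, feeling for the pocket without forcing it, until its foot has dropped fully home on the pocket floor; then slide the keeper forward to its stop over the foot, let go, and leave the other parts on the bench where they are.

Things in the scene. Friction and masses are not known exactly. Their poses are not given: they have to be found in the camera images.
- fixture: Bolted-down fixture: grey base plate 185 x 116 x 18 mm (x -55 to +130), a dark hexagonal steel nest on it (85 mm across outer flats, top 35 mm above the table) and a keeper slide. Origin on the table under the nominal pocket centre; +x from pocket to keeper. The nest is screwed on through oversize holes: it sits up to 4 mm off in x and in y and up to 0.06 rad turned, not in any reading.
- pocket (a point): NOMINAL centre of the hexagonal pocket's mouth, on the nest's top, 35 mm above the table. Pocket: 59 mm across flats, 12 mm deep (floor 23 mm above the table), sharp vertical walls, one flat nominally facing the fixture's +x. The true pocket is off this point by the nest's misplacement (up to 4 mm in each of x and y, 0.06 rad) and must be found by feel or by eye.
- bush_mid (a point): Steel bushing to load, upright, 62 mm tall, 0.34 kg: hex foot 56 mm across flats, 16 mm thick, sharp-edged; above it a neck 20 mm square, 46 mm tall. Point at its centre, 31 mm up. z up the neck; x normal to two foot flats and two neck faces; y through two foot corners, normal to the other neck faces. Seated: foot 4 mm proud of nest, point 54 mm over table; riding on the nest: 12 mm higher.
- keeper (a joint): Keeper slide travel in m: 0 drawn back (open), 0.036 at its forward stop with the tongue over the bushing's foot. Starts at 0 to 0.008; 3 N friction, stays where left. Tongue 28 mm wide, 6 mm thick, underside 41.5 mm above the table (2.5 mm over a seated foot); an unseated foot stands in its way. At the stop its tip is 20 mm from the nominal pocket centre.
- keeper_grip (a point): Grip point of the upright steel tab on the keeper slide, 73 mm above the table. Tab 14 mm thick (fixture y), 16 mm long (fixture x), from 47 to 92 mm above the table. It slides along the fixture's -x, towards the pocket. The slide's steel side guides (outer faces 44 mm apart) reach 46.5 mm above the table.
- bush_round_mid (a point): A look-alike that is to be left where it stands: same square neck (20 mm square, 46 mm tall) and 62 mm overall, but with a round (62 mm diameter) foot, 16 mm thick. Point at its centre, 31 mm above its underside.
- bush_square_mid (a point): A look-alike that is to be left where it stands: same square neck (20 mm square, 46 mm tall) and 62 mm overall, but with a square (56 mm) foot, 16 mm thick. Point at its centre, 31 mm above its underside.
- bearing_c (a point): Centre of a loose steel bearing ring, 62 mm outside, 16 mm thick, flat on the table. Bystander.
- pinion_c (a point): Centre of a loose steel pinion, 46 mm diameter, 42 mm tall, standing on its hub. Bystander.
- worm_c (a point): Centre (75 mm up) of a loose worm shaft, 150 mm tall, standing on its 70 mm gear. Bystander.
- wrench_grip (a point): Middle of the handle of a loose open-ended wrench lying flat. Bystander.
Mind the look-alikes: they are no part of the job. Leave any brown or orange look-alike of the part that bears bush_mid alone.

How it is judged:
On the way, in this order (a step that is already met when the one before it is completed fails the run):
1. the hex bushing is fully home in the pocket while the keeper is still drawn back (z of bush_mid in the frame of fixture below 0.0565 m and horizontal distance between bush_mid and pocket below 0.012 m and angle between bush_mid's own z axis and vertical below 0.06 rad and value of joint keeper below 0.02 m), for 0.3 s.
2. the keeper is slid forward over the foot (value of joint keeper above 0.032 m and z of bush_mid in the frame of fixture below 0.0565 m and horizontal distance between bush_mid and pocket below 0.012 m and angle between bush_mid's own z axis and vertical below 0.06 rad), for 0.2 s.
At the end, for the whole second after the job is handed in: The hex-footed bushing stands upright (within 0.06 rad), at rest, in the pocket (within 12 mm of its nominal centre) with its underside within 2.5 mm of the pocket floor, and the keeper is at least 32 mm forward of its 36 mm travel (all of step 2 and linear speed of bush below 0.02 m/s); the robot touches nothing.
It fails at once if the bushing is pressed against the fixture with more than 60 N (contact force between bush and fixture above 60 N).
It fails at once if one of the other parts on the bench is moved by more than 30 mm (distance of any of bush_round_mid, bush_square_mid, bearing_c, pinion_c, worm_c, wrench_grip from where it was at the start of the episode above 0.03 m).
It also fails if it takes over 72 s, if anything falls off the work surface, if the arm or the gripper's body presses on something with over 40 N, if the wrist force passes 120 N, or if a joint passes its speed limit or range.

## Robot

A 6-joint arm with a two-finger parallel gripper is mounted at the origin on the work surface. World frame = base frame: x ahead of the robot, y to its left, z up, the work surface at z = 0. Lengths are in m, angles in rad, forces in N, time in s.
With the tool pointing down it reaches from about 0.325 to 0.9 m from the base axis. Payload 6.1 kg.
Tool frame: the origin (TCP) lies on the centre line of the jaws, within the pads' length; the fingertips stand 22 mm ahead of it and the grasp point (between the pads) lies 3 mm ahead of it (arm.tip_reach is the distance from the TCP to the fingertips, in m); z points along the fingers, y is the direction in which the jaws open and shut (so a half turn about z gives the same grasp; the last joint's range is limited). The gripper opens to 85 mm and grips with 20 to 120 N. Pads are 22 mm wide; open, the fingers measure 114 mm over their backs; the gripper's body (76 mm by 85 mm) begins 54 mm behind the grasp point. The pads swing forward as they close: fully open they stand 13 mm farther back than shut.
Start: joints at [-1.374, 0.22, 1.526, -0, 1.395, -0.126], TCP at [0.198, -0.593, 0.253] pointing down, gripper open.
Joint ranges: [-2.98, 2.98], [-0.91, 2.08], [0.09, 2.57], [-1.24, 4.39], [0.2, 2.65], [-2.68, 2.68]. Speed limits (rad/s): [2.57, 2.57, 3.01, 3.14, 3.14, 3.14].

## Interface

Orientations are given as a unit quaternion [x, y, z, w].
In Python, from workcell import arm gives the robot as it stands.
- The arm moves only by the shell command python3 -m crank 'ROWS' [FORCE]. ROWS is JSON, a list that holds one entry, the list of rows, each a list of 7 numbers: the turn, a rotation vector about the tool's x, y, z in degrees, then the shift along the tool's x, y, z in cm, then the finger opening in cm, from 0 to 8.54. In form: [[[ax, ay, az, dx, dy, dz, jaw], ...]]. A call has 1 to 5 rows; each row shifts and turns the pose as measured when the row begins, along the tool's axes as they then stand; what a row does not reach is not made up. A row lasts 1/10 s, in which the tool goes at most 50 mm and 8.59 degrees, less where a joint would pass 70% of its speed; a pose out of reach is approached as far as the arm can. A call is refused whole if a number of a shift passes 5 or a number of a turn 8.59, either way. A call with a gripper value outside its range is refused whole. The fingers move at their own pace and stop on an object; FORCE is the grip in N (left out, the last holds). Time passes only in rows, so rows that do not move let the fingers close. It gives the time, the measured TCP pose, the force and the opening at its end, in the units of the state.
- arm.get_obs(): the state, without advancing time (a new reading comes with each control period).
- arm.capture(name): name is "scene" or "top" or "wrist"; returns (picture, depth): 384x512x3 uint8, red, green, blue; 384x512 float32, m along the optical axis (not along the pixel's ray), 0 where there is no reading.
- arm.camera_info(name): a dict with "K" (3x3 intrinsics, pixels), "R" (3x3) and "t" (3): a world point X has camera coordinates R X + t. Camera axes: x right, y down, z forward; pixel columns grow to the right and rows downward; lengths in m; the calibration is good to about 2 mm. A picture is of the moment at which its call begins: read the wrist's pose just before it. camera_info takes no time and is no camera call; for the wrist camera it gives the pose at the moment of the call.
- arm.job_done(): hands the job in, once; it reports no verdict.
The state is a dict: "clock": time; "joint_pos": joint angles; "qvel": joint speeds; "joint_torque": joint torques, N m; "eef_pos": TCP position; "eef_rot": TCP orientation; "contact_force": force on the tool from outside, world axes, zero at the start; "moment": the same for the moment, N m; "opening": opening from 0.0 (shut) to 1.0 (fully open).
Only numpy, scipy, OpenCV 4.12 (cv2) and the standard library are available. Lean on these libraries where they do the work, as an engineer would, in place of code of your own. Each camera call takes 0.05 s, during which the arm holds its last target. There are 200 camera calls.

## Working session

There is one attempt and no reset: what is moved stays moved. The work goes in short steps, Python scripts to look and compute and a shell command to move; the robot and the scene stay as the last step left them, time stands still between calls to the robot, and variables do not carry over. Pictures are saved under pics/ and viewed, about 8 in all and at most 12, crops included, and the job is handed in when it is done.

```bash
mkdir -p pics; ls; python3 - <<'E'
from workcell import arm
import cv2,numpy as np
print(arm.get_obs())
for n in("top","scene"):
    p,d=arm.capture(n); c=arm.camera_info(n); np.savez(f"pics/{n}0.npz",p=p,d=d,**c)
    cv2.imwrite(f"pics/{n}0.png",p[:,:,::-1]); print(n,c)
a=cv2.imread("pics/top0.png");cv2.imwrite("pics/top0b.png",cv2.resize(a,(800,600),interpolation=cv2.INTER_CUBIC))
E
```

```text
pics
{'clock': 0.0, 'joint_pos': array([-1.37410553e+00,  2.21244884e-01,  1.52758328e+00,  2.25537991e-05,
        1.39469159e+00, -1.26095035e-01]), 'qvel': array([-0.00150296, -0.00079513,  0.0010948 ,  0.00152694, -0.0008143 ,
       -0.00088121]), 'joint_torque': array([-1.13646307e-03, -4.96904218e+01, -3.89391911e+01, -7.88936813e-05,
        1.12427663e-02, -5.96166956e-06]), 'eef_pos': array([ 0.19815427, -0.59217941,  0.2522023 ]), 'eef_rot': array([ 9.87004270e-01,  1.60691140e-01, -2.29105659e-05, -9.63342093e-04]), 'contact_force': array([-0.13048143,  0.1296404 ,  0.54223479]), 'moment': array([ 0.01171639,  0.00603459, -0.00224783]), 'opening': 0.9980226795259382}
top {'K': array([[355.65841061,   0.        , 258.87054794],
       [  0.        , 355.65841061, 193.76799621],
       [  0.        ,   0.        ,   1.        ]]), 'R': array([[ 0.0227255 , -0.99909429,  0.0359744 ],
       [-0.98663024, -0.02822157, -0.16051265],
       [ 0.16138253, -0.0318457 , -0.98637799]]), 't': array([-0.13196322,  0.58508533,  0.84405564])}
scene {'K': array([[405.5315551 ,   0.        , 253.68399077],
       [  0.        , 405.5315551 , 189.09582338],
       [  0.        ,   0.        ,   1.        ]]), 'R': array([[ 0.21450286,  0.97662731, -0.01369717],
       [ 0.57311718, -0.13720821, -0.80790507],
       [-0.79090152,  0.16544786, -0.58915345]]), 't': array([-0.01217677, -0.27057646,  1.51191158])}
```

View pics/top0b.png

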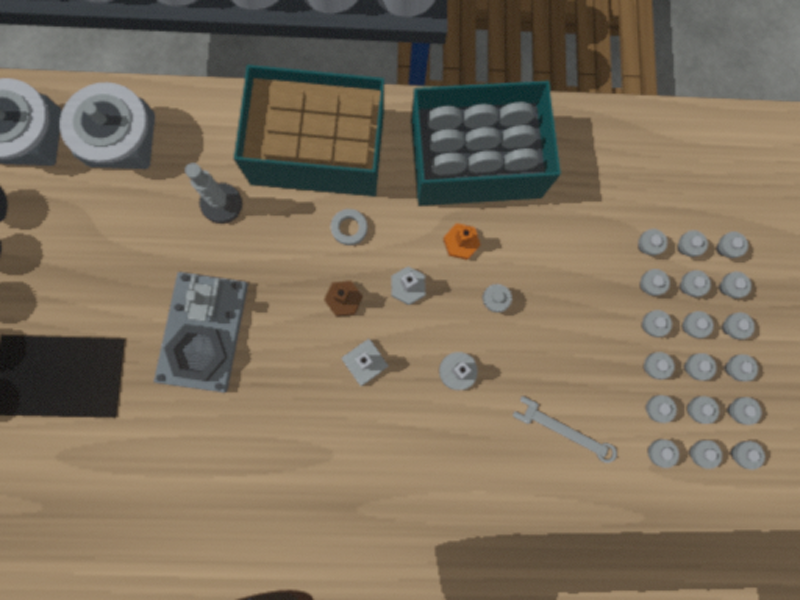

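View pics/scene0.png

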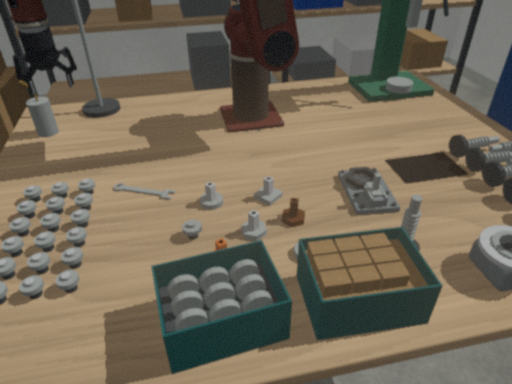

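Candidates in the 800x600 top view: steel hex foot (408,285), brown hex (343,298), orange hex (462,240), steel square foot (365,362), steel round foot (460,370). The steel hex at (408,285) fits; brown and orange are look-alikes. I'll confirm that in an enlarged crop and measure.

```bash
cat > h.py <<'E'
import numpy as np,cv2
from scipy.spatial.transform import Rotation as Rn
def ray(c,u,v,z):
    K,R,t=c["K"],c["R"],c["t"]; o=-R.T@t; d=R.T@np.linalg.inv(K)@np.array([u,v,1.])
    return o+d*(z-o[2])/d[2]
def proj(c,X):
    q=c["K"]@(c["R"]@np.asarray(X,float)+c["t"]); return q[:2]/q[2]
E
python3 - <<'E'
from h import *
f=np.load("pics/top0.npz");p=f["p"][:,:,::-1]
cv2.imwrite("pics/crop1.png",cv2.resize(p[155:255,95:275],(792,440),interpolation=cv2.INTER_CUBIC))
for n,x,y,z in [("hexneck",408,280,.062),("brown",341,293,.062),("orange",466,233,.062),("sqneck",364,360,.062),("rdneck",463,370,.062),("bear",349,227,.016),("worm",194,172,.15),("pin",498,296,.042),("plateTL",180,275,.018),("plateTR",246,283,.018),("plateBR",230,390,.018),("plateBL",156,382,.018),("nest",198,352,.035)]:
    u,v=(x+.5)*.64-.5,(y+.5)*.64-.5; print(n,ray(f,u,v,z).round(3), f["d"][int(v),int(u)])
E
```

```text
hexneck [ 0.624 -0.121  0.062] 0.8871714
brown [ 0.599 -0.015  0.062] 0.88315374
orange [ 0.704 -0.213  0.062] 0.90166795
sqneck [ 0.495 -0.055  0.062] 0.8640769
rdneck [ 0.483 -0.21   0.062] 0.8671867
bear [ 0.722 -0.02   0.016] 0.96264166
worm [0.757 0.199 0.15 ] 0.8122466
pin [ 0.606 -0.269  0.042] 0.9110897
plateTL [0.63  0.255 0.018] 0.9206698
plateTR [0.62  0.146 0.018] 0.9428938
plateBR [0.444 0.16  0.018] 0.90964794
plateBL [0.454 0.278 0.018] 0.8933138
nest [0.502 0.21  0.035] 0.8940975
```

View pics/crop1.png

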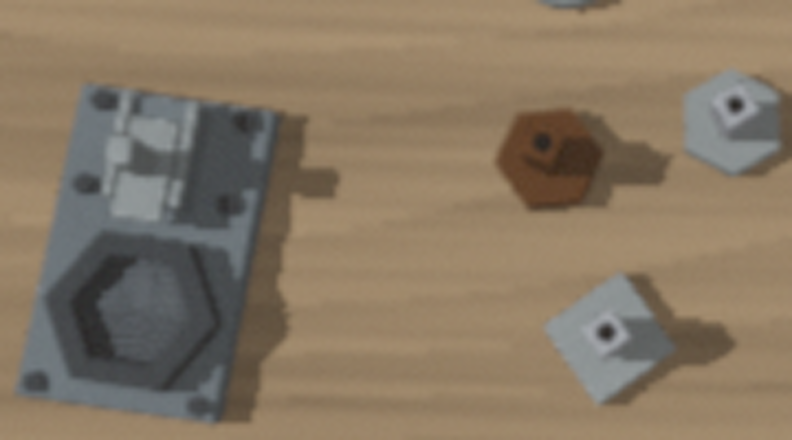

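Confirmed: the steel hex foot is at crop (735,122), with brown, square and the fixture (nest centre near crop (140,310)) around it. Moving above the hex.

```bash
python3 -m crank '[[[0,0,0,4.25,-2.39,0,8.54],[0,0,0,4.25,-2.39,0,8.54],[0,0,0,4.25,-2.39,0,8.54],[0,0,0,4.25,-2.39,0,8.54],[0,0,0,4.25,-2.39,0,8.54]]]'
python3 -m crank '[[[0,0,0,4.25,-2.39,0,8.54],[0,0,0,4.25,-2.39,0,8.54],[0,0,0,4.25,-2.39,0,8.54],[0,0,0,4.25,-2.39,0,8.54],[0,0,0,4.25,-2.39,0,8.54]]]'
python3 -m crank '[[[0,0,0,4.25,-2.39,0,8.54],[0,0,0,4.25,-2.39,0,8.54],[0,0,0,0,0,0,8.54]]]'
cat > look.py <<'E'
import sys
from h import *
from workcell import arm
n=sys.argv[1]; o=arm.get_obs(); c=arm.camera_info("wrist"); p,d=arm.capture("wrist")
np.savez(f"pics/{n}.npz",p=p,d=d,**c); cv2.imwrite(f"pics/{n}.png",p[:,:,::-1])
R=Rn.from_quat(o["eef_rot"]).as_matrix(); print(o["clock"],o["eef_pos"].round(4),R.round(3).tolist(),o["contact_force"].round(1),o["opening"]); print(c)
E
python3 look.py w1
```

```text
clock: 0.6
eef_pos: [0.3613, -0.4099, 0.2488]
eef_rot: [0.988, 0.155, -0.001, -0.003]
contact_force: [0.8, -1.1, -0.5]
opening: 0.997
clock: 1.1
eef_pos: [0.5291, -0.2243, 0.2475]
eef_rot: [0.988, 0.155, -0.002, -0.003]
contact_force: [0.6, -2.0, -0.9]
opening: 0.998
clock: 1.4
eef_pos: [0.5988, -0.1451, 0.2462]
eef_rot: [0.988, 0.157, -0.002, -0.005]
contact_force: [-0.5, -0.4, 0.6]
opening: 1.004
1.4 [ 0.5988 -0.1451  0.2462] [[0.95, 0.311, -0.005], [0.311, -0.95, 0.008], [-0.002, -0.01, -1.0]] [-0.5 -0.4  0.6] 1.0042285680686858
{'K': array([[299.46075804,   0.        , 259.3130093 ],
       [  0.        , 299.46075804, 196.56796905],
       [  0.        ,   0.        ,   1.        ]]), 'R': array([[ 0.31196078, -0.95003613, -0.01057479],
       [-0.9156192 , -0.30359325,  0.26357659],
       [-0.25361772, -0.07254308, -0.96458051]]), 't': array([-0.32242547,  0.47224436,  0.51186735])}
```

View pics/w1.png

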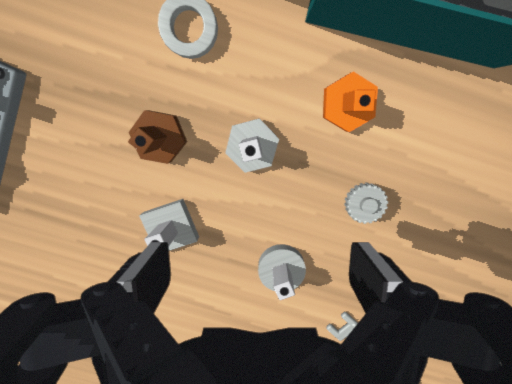

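The steel hex is at (252,147), with the neck top at about (250,151). Round is at (283,275), square at (168,225). Measuring the neck top and foot outline.

```bash
python3 - <<'E'
from h import *
f=np.load("pics/w1.npz");p=f["p"]
hsv=cv2.cvtColor(p,cv2.COLOR_RGB2HSV)
m=((hsv[...,1]<45)&(hsv[...,2]>70)).astype(np.uint8)
n,l,s,c=cv2.connectedComponentsWithStats(m); k=l[160,232] if l[160,232] else l[135,240]
mm=(l==k).astype(np.uint8); print(s[k])
cs=max(cv2.findContours(mm,cv2.RETR_EXTERNAL,cv2.CHAIN_APPROX_NONE)[0],key=cv2.contourArea)
hull=cv2.convexHull(cs)
ap=cv2.approxPolyN(hull,6).reshape(-1,2).astype(float)
W=np.array([ray(f,u,v,.016)[:2] for u,v in ap]); print("hex px",ap.tolist(),W.round(4).tolist(),"mean",W.mean(0))
e=np.roll(W,-1,0)-W; print("edge len",np.hypot(*e.T).round(4),"ang mod60",(np.degrees(np.arctan2(e[:,1],e[:,0]))%60).round(1))
# neck top: brightest
b=((p.min(2)>np.percentile(p.min(2)[mm>0],80))&(mm>0)).astype(np.uint8)
print(np.percentile(p.min(2)[mm>0],[10,50,80,90,99]))
d=f["d"]; 
b=(((d<d[147,232]-.03)&(mm>0))).astype(np.uint8)
cv2.imwrite("pics/c2.png",cv2.resize(np.hstack([p[110:185,215:290,::-1],cv2.merge([b*255]*3)[110:185,215:290]]),None,fx=5,fy=5,interpolation=cv2.INTER_NEAREST))
y,x=np.nonzero(b)
X=[ray(f,u,v,.062) for u,v in zip(x,y)]
for t in[.058]:
  K=f["K"];R=f["R"];tt=f["t"]
  P=np.c_[(x-K[0,2])/K[0,0],(y-K[1,2])/K[1,1],np.ones(len(x))]*d[y,x][:,None]
  Q=(P-tt)@R; print("z max",Q[:,2].max()); top=Q[Q[:,2]>.059]
  print(len(top),top.mean(0)); r=cv2.minAreaRect(top[:,:2].astype(np.float32)*1000); print(r)
E
```

```text
[ 226  119   53   53 1970]
hex px [[279.0, 138.0], [271.0, 165.0], [245.0, 172.0], [225.0, 152.0], [232.0, 125.0], [259.0, 118.0]] [[0.6442, -0.1518], [0.6117, -0.1532], [0.5942, -0.1266], [0.6094, -0.0974], [0.6412, -0.0963], [0.6582, -0.1231]] mean [ 0.62647749 -0.12472125]
edge len [0.0325 0.0319 0.033  0.0319 0.0317 0.032 ] ang mod60 [2.3 3.5 2.5 2.  2.3 4.1]
[116. 190. 195. 212. 226.]
z max 0.36585512429777656
329 [ 0.62756729 -0.12475802  0.07224151]
((637.3755493164062, -121.3326644897461), (46.3664665222168, 22.7116641998291), 16.101932525634766)
```

View pics/c2.png

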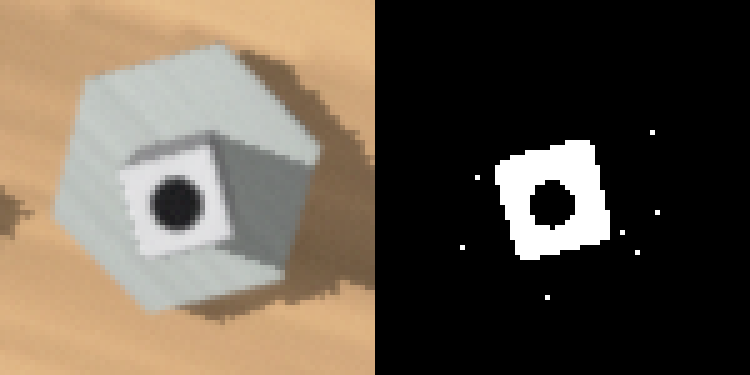

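```bash
cat > go.py <<'E'
# go.py x y z yawdeg : turn (deg, tool axes, now) then shift (cm, in target tool axes)
import sys
from h import *
from workcell import arm
x,y,z,a=map(float,sys.argv[1:5]); o=arm.get_obs(); R=Rn.from_quat(o["eef_rot"])
T=Rn.from_euler("z",a,degrees=True)*Rn.from_euler("x",180,degrees=True)
e=np.array([x,y,z])-o["eef_pos"]
print("turn",(R.inv()*T).as_rotvec(degrees=True).round(2),"shift tgt",(T.inv().apply(e)*100).round(2),"shift now",(R.inv().apply(e)*100).round(2),"yaw",round(np.degrees(np.arctan2(*R.as_matrix()[[1,0],[0,0]])),2),"F",o["contact_force"].round(1),"M",o["moment"].round(2),"pos",o["eef_pos"].round(4),"op",round(o["opening"],3),"t",o["clock"],"j6",o["joint_pos"].round(2)[5])
E
python3 go.py .6265 -.1247 .051 32.8
```

```text
turn [ -0.55   0.19 -14.73] shift tgt [ 3.66 -0.29 19.49] shift now [ 3.55 -1.04 19.48] yaw 18.07 F [-0.4 -0.6 -0.1] M [-0.08  0.03  0.03] pos [ 0.5973 -0.147   0.2459] op 0.998 t 1.45 j6 0.88
```

```bash
python3 -m crank '[[[-0.3,0.1,-7.4,0,0,0,7],[-0.3,0.1,-7.4,0,0,0,7],[0,0,0,3.7,-0.3,0,7],[0,0,0,0,0,4,7],[0,0,0,0,0,4,7]]]'; python3 go.py .6265 -.1247 .051 32.8
```

```text
clock: 1.95
eef_pos: [0.628, -0.1296, 0.1696]
eef_rot: [0.958, 0.287, 0.003, 0.005]
contact_force: [0.2, 0.2, -0.9]
opening: 0.819
turn [ 0.6  -0.2   0.53] shift tgt [ 0.14 -0.5  11.86] shift now [ 0.1  -0.62 11.85] yaw 33.33 F [ 0.2  0.2 -0.9] M [-0.04  0.02 -0.  ] pos [ 0.628  -0.1296  0.1696] op 0.819 t 1.95 j6 0.67
```

```bash
python3 -m crank '[[[0.6,-0.2,0.5,0.1,-0.6,2,6],[0,0,0,0,0,3,6],[0,0,0,0,0,0,6]]]'; python3 go.py .6265 -.1247 .051 32.8
```

```text
clock: 2.25
eef_pos: [0.6192, -0.1252, 0.1111]
eef_rot: [0.96, 0.28, -0.006, -0.004]
contact_force: [-1.6, 0.3, 0.2]
opening: 0.699
turn [-0.6   0.53 -0.25] shift tgt [0.65 0.35 6.01] shift now [0.7  0.41 6.  ] yaw 32.56 F [-1.6  0.3  0.2] M [ 0.02  0.01 -0.01] pos [ 0.6192 -0.1252  0.1111] op 0.699 t 2.25 j6 0.68
```

```bash
python3 look.py w2; python3 - <<'E'
from h import *
f=np.load("pics/w2.npz"); print(proj(f,[.6265,-.1247,.062]),proj(f,[.6265,-.1247,.016]))
E
```

```text
2.25 [ 0.6192 -0.1252  0.1111] [[0.843, 0.538, -0.013], [0.538, -0.843, 0.004], [-0.009, -0.011, -1.0]] [-1.6  0.3  0.2] 0.6994577511358794
{'K': array([[299.46075804,   0.        , 259.3130093 ],
       [  0.        , 299.46075804, 196.56796905],
       [  0.        ,   0.        ,   1.        ]]), 'R': array([[ 0.53891061, -0.84228743, -0.01127988],
       [-0.809458  , -0.521519  ,  0.26980674],
       [-0.2331375 , -0.13627113, -0.96284842]]), 't': array([-0.43845822,  0.43871874,  0.36734665])}
[265.18738827 218.96222874] [264.71716751 197.83586578]
```

```bash
python3 -m crank '[[[-0.6,0.5,0,0.6,0.3,2,6],[0,0,0,0,0,0,6]]]'; cat > neck.py <<'E'
import sys
from h import *
f=np.load(f"pics/{sys.argv[1]}.npz");p=f["p"].astype(int);zt=float(sys.argv[2]);u0,v0=map(int,sys.argv[3:5])
b=((p.min(2)>205)&(p.max(2)-p.min(2)<25)).astype(np.uint8)
cs=[c for c in cv2.findContours(b,cv2.RETR_EXTERNAL,cv2.CHAIN_APPROX_NONE)[0] if cv2.contourArea(c)>60]
c=min(cs,key=lambda c:np.hypot(*(c.reshape(-1,2).mean(0)-[u0,v0])))
W=np.array([ray(f,u,v,zt)[:2] for u,v in cv2.convexHull(c).reshape(-1,2)])
r=cv2.minAreaRect((W*1000).astype(np.float32)); print("neck",r,"px",c.reshape(-1,2).mean(0))
E
python3 look.py w3; python3 neck.py w2 .062 265 219;python3 neck.py w3 .062 265 219; python3 go.py .6265 -.1247 .051 32.8
```

```text
clock: 2.5
eef_pos: [0.6294, -0.1268, 0.0982]
eef_rot: [0.96, 0.279, 0.004, 0.003]
contact_force: [0.1, 1.1, -0.7]
opening: 0.698
2.5 [ 0.6294 -0.1268  0.0982] [[0.844, 0.537, 0.008], [0.537, -0.844, -0.003], [0.005, 0.007, -1.0]] [ 0.1  1.1 -0.7] 0.698063974878363
{'K': array([[299.46075804,   0.        , 259.3130093 ],
       [  0.        , 299.46075804, 196.56796905],
       [  0.        ,   0.        ,   1.        ]]), 'R': array([[ 0.53751356, -0.84322996,  0.00651204],
       [-0.81609121, -0.51823874,  0.25578068],
       [-0.21230714, -0.1428    , -0.9667129 ]]), 't': array([-0.446413  ,  0.45561433,  0.34351317])}
neck ((626.090087890625, -123.75066375732422), (18.343507766723633, 18.719480514526367), 32.88081741333008) px [263.72649573 218.37606838]
neck ((626.598388671875, -123.7191162109375), (17.52137565612793, 18.55759620666504), 32.377716064453125) px [253.53125   235.3984375]
turn [ 0.62 -0.45 -0.34] shift tgt [-0.24 -0.49  5.  ] shift now [-0.28 -0.54  4.99] yaw 32.46 F [ 1.4 -0.7  0.4] M [ 0.   -0.08 -0.01] pos [ 0.6311 -0.1275  0.101 ] op 0.702 t 2.55 j6 0.68
```

View pics/w3.png

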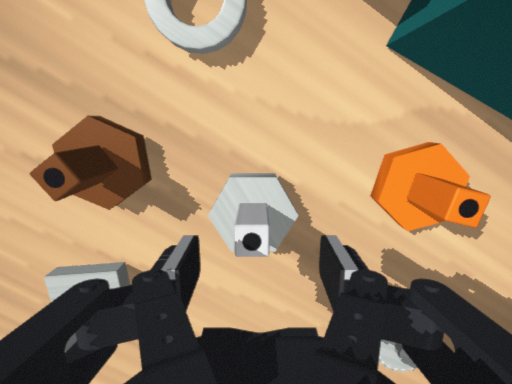

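```bash
python3 -m crank '[[[0.3,-0.2,-0.3,-0.2,-0.4,2,6],[0,0,0,0,0,2.5,6],[0,0,0,0,0,0,6]]]'; python3 go.py .6263 -.124 .051 32.8
```

```text
clock: 2.85
eef_pos: [0.631, -0.127, 0.0606]
eef_rot: [0.959, 0.282, 0.006, 0.005]
contact_force: [0.4, 0.6, -0.9]
opening: 0.703
turn [ 0.71 -0.56 -0.03] shift tgt [-0.23 -0.5   0.96] shift now [-0.24 -0.52  0.95] yaw 32.77 F [ 0.4  0.6 -0.9] M [ 0.03  0.01 -0.01] pos [ 0.631  -0.127   0.0606] op 0.703 t 2.85 j6 0.68
```

```bash
python3 -m crank '[[[0.4,-0.3,0,-0.2,-0.4,0.8,6],[0,0,0,0,0,0,4],[0,0,0,0,0,0,2],[0,0,0,0,0,0,1],[0,0,0,0,0,0,1]]]' 50; python3 go.py .6263 -.124 .051 32.8;python3 -m crank '[[[0,0,0,0,0,0,1],[0,0,0,0,0,0,1],[0,0,0,0,0,0,1]]]' 60; python3 go.py .6263 -.124 .051 32.8
```

```text
clock: 3.35
eef_pos: [0.6284, -0.1248, 0.0556]
eef_rot: [0.959, 0.282, 0.004, 0.002]
contact_force: [0.1, -0.4, -2.9]
opening: 0.226
turn [ 0.4  -0.35 -0.01] shift tgt [-0.13 -0.18  0.46] shift now [-0.13 -0.18  0.45] yaw 32.79 F [ 0.1 -0.4 -2.9] M [ 0.    0.04 -0.05] pos [ 0.6284 -0.1248  0.0556] op 0.226 t 3.35 j6 0.68
clock: 3.65
eef_pos: [0.6279, -0.1247, 0.0551]
eef_rot: [0.959, 0.282, 0.004, 0.002]
contact_force: [-0.1, 0.7, -1.8]
opening: 0.219
turn [ 0.37 -0.32 -0.  ] shift tgt [-0.09 -0.14  0.41] shift now [-0.1  -0.15  0.41] yaw 32.8 F [-0.1  0.7 -1.8] M [0.04 0.06 0.01] pos [ 0.6279 -0.1247  0.0551] op 0.219 t 3.65 j6 0.68
```

```bash
python3 -m crank '[[[0,0,0,0,0,2,1],[0,0,0,0,0,-3,1],[0,0,0,0,0,-4,1],[0,0,0,0,0,-4,1],[0,0,0,0,0,-4,1]]]' >/dev/null 2>&1 <<< '' ; python3 go.py .40 .22 .19 -6
```

```text
turn [-3.700e-01  1.000e-02  3.884e+01] shift tgt [-25.98 -31.52   0.51] shift now [ -0.47 -40.84   0.76] yaw 32.84 F [ 1.  -0.6 -3. ] M [ 0.   -0.04 -0.03] pos [ 0.6254 -0.1206  0.1951] op 0.225 t 4.15 j6 0.68
```

I mistyped the first row as 2 cm down instead of a lift, so the fingers may have slipped down the neck. I'll check the grip in the next pictures. Turning and moving on toward the fixture.

```bash
python3 -m crank '[[[0,0,7.8,0,0,0,1],[0,0,7.8,0,0,0,1],[0,0,7.8,0,0,0,1],[0,0,7.8,0,0,0,1],[0,0,7.6,0,0,0,1]]]'; python3 -m crank '[[[0,0,0,-3,-3.8,0,1],[0,0,0,-3,-3.8,0,1],[0,0,0,-3,-3.8,0,1],[0,0,0,-3,-3.8,0,1],[0,0,0,-3,-3.8,0,1]]]'; python3 go.py .40 .22 .19 -6
```

```text
clock: 4.65
eef_pos: [0.63, -0.1221, 0.2062]
eef_rot: [0.998, -0.064, 0.007, -0.001]
contact_force: [-0.2, 0.2, -2.1]
opening: 0.224
clock: 5.15
eef_pos: [0.5047, 0.0863, 0.2022]
eef_rot: [0.997, -0.071, 0.007, -0.0]
contact_force: [0.6, 0.7, -2.4]
opening: 0.221
turn [-0.06 -0.85 -2.2 ] shift tgt [-11.81 -12.2    1.22] shift now [-12.29 -11.74   1.05] yaw -8.2 F [ 0.6  0.7 -2.4] M [ 0.05 -0.05  0.01] pos [0.5047 0.0863 0.2022] op 0.221 t 5.15 j6 1.73
```

```bash
python3 -m crank '[[[0,-0.8,-2,-3,-3,0,1],[0,0,0,-3,-3,0,1],[0,0,0,-3,-3,0,1],[0,0,0,-2,-2,0,1],[0,0,0,0,0,0,1]]]' ; python3 go.py .40 .22 .19 -6; python3 look.py w4
```

```text
clock: 5.65
eef_pos: [0.3995, 0.2168, 0.2014]
eef_rot: [0.999, -0.051, -0.0, -0.002]
contact_force: [0.5, -0.3, -3.7]
opening: 0.224
turn [-0.19  0.03  0.19] shift tgt [ 0.02 -0.32  1.14] shift now [ 0.02 -0.32  1.14] yaw -5.81 F [ 0.5 -0.3 -3.7] M [-0.03  0.03  0.04] pos [0.3995 0.2168 0.2014] op 0.224 t 5.65 j6 1.99
5.65 [0.3995 0.2168 0.2014] [[0.995, -0.101, -0.0], [-0.101, -0.995, 0.003], [-0.0, -0.003, -1.0]] [ 0.5 -0.3 -3.7] 0.2243691473765016
{'K': array([[299.46075804,   0.        , 259.3130093 ],
       [  0.        , 299.46075804, 196.56796905],
       [  0.        ,   0.        ,   1.        ]]), 'R': array([[-0.10014644, -0.99496265, -0.00447361],
       [-0.96032007,  0.09548131,  0.26204711],
       [-0.26029995,  0.03053918, -0.96504471]]), 't': array([0.25640111, 0.3431476 , 0.42491028])}
```

View pics/w4.png

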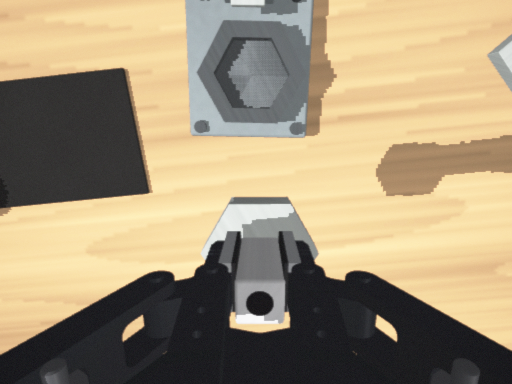

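The hex bush hangs upright in the jaws, its foot's far flat at (233–290,198). The pocket mouth is around (258,73). Measuring the mouth and the foot relative to the TCP.

```bash
cat > mes.py <<'E'
import sys
from h import *
f=np.load(f"pics/{sys.argv[1]}.npz");p=f["p"];d=f["d"];K,R,t=f["K"],f["R"],f["t"]
v,u=np.mgrid[:384,:512]
Q=(np.stack([(u-K[0,2])/K[0,0],(v-K[1,2])/K[1,1],np.ones(u.shape)],-1)*d[...,None]-t)@R
def hexa(cont,z,name):
    h=cv2.convexHull(cont); a=cv2.approxPolyN(h,6).reshape(-1,2)
    W=np.array([ray(f,x,y,z)[:2] for x,y in a]); e=np.roll(W,-1,0)-W
    H=np.array([ray(f,x,y,z)[:2] for x,y in h.reshape(-1,2)])*1000
    print(name,a.tolist(),"centre",W.mean(0).round(4),"edges",np.hypot(*e.T).round(4),"angs mod60",(np.degrees(np.arctan2(e[:,1],e[:,0]))%60).round(1),"area-equiv AF",round(np.sqrt(cv2.contourArea(H.astype(np.float32))/0.8660),1))
E
cat > m4.py <<'E'
from mes import *
Z=Q[...,2]
print("z samples table",Z[180,200:220].mean().round(4),"nest",Z[60,205:212].round(4),"floor",Z[70:80,255:265].mean(),"foot",Z[205:225,255:265].mean().round(4))
print("foot pts",Q[200,262].round(4),Q[215,262].round(4))
g=cv2.cvtColor(p,cv2.COLOR_RGB2GRAY); print("gray row73",g[73,186:316:2].tolist()); print("gray col258",g[10:135:2,258].tolist()); print("Z row73",(Z[73,186:316:3]*1000).round().astype(int).tolist())
E
python3 m4.py w4
```

```text
z samples table -0.0008 nest [0.035  0.0345 0.035  0.0339 0.034  0.0341 0.0335] floor 0.025316768458338124 foot 0.173
foot pts [0.4213 0.2131 0.164 ] [0.4156 0.2137 0.1725]
gray row73 [209, 190, 189, 188, 187, 175, 113, 107, 108, 108, 109, 110, 106, 107, 63, 65, 70, 72, 66, 70, 71, 103, 135, 134, 139, 142, 139, 145, 146, 146, 149, 142, 147, 139, 132, 135, 129, 129, 131, 139, 130, 126, 122, 118, 119, 115, 121, 118, 114, 114, 112, 87, 109, 111, 111, 109, 112, 111, 110, 111, 112, 114, 129, 131, 132]
gray col258 [179, 181, 181, 180, 181, 163, 110, 109, 108, 108, 108, 110, 109, 106, 64, 80, 127, 125, 119, 125, 122, 125, 121, 129, 127, 136, 132, 136, 128, 134, 126, 130, 128, 138, 142, 137, 140, 139, 146, 146, 145, 141, 145, 140, 144, 141, 143, 140, 144, 100, 111, 111, 108, 109, 111, 111, 123, 187, 187, 187, 185, 187, 183]
Z row73 [0, 17, 16, 16, 35, 35, 34, 35, 36, 33, 23, 23, 22, 23, 22, 23, 20, 21, 21, 20, 23, 24, 22, 22, 23, 22, 23, 22, 22, 22, 21, 23, 23, 22, 30, 35, 34, 34, 35, 34, 17, 15, -1, -3]
```

```bash
cat > m5.py <<'E'
from mes import *
Z=cv2.medianBlur(Q[...,2].astype(np.float32),3)
u0,v0=map(int,sys.argv[2:4]) if len(sys.argv)>3 else (258,73)
m=((Z<.029)&(Z>.01)).astype(np.uint8); n,l,s,c=cv2.connectedComponentsWithStats(m,connectivity=4); mm=(l==l[v0,u0]).astype(np.uint8); print(s[l[v0,u0]])
cs=max(cv2.findContours(mm,cv2.RETR_EXTERNAL,cv2.CHAIN_APPROX_NONE)[0],key=cv2.contourArea)
hexa(cs,.035,"pocket")
# line-fit: hole boundary points on z=.035, fit rotated hexagon by least squares on support distances
from scipy.optimize import least_squares
P=np.array([ray(f,x,y,.035)[:2] for x,y in cs.reshape(-1,2)])*1000
def res(q): 
    th=np.radians(q[2]+60*np.arange(6)); N=np.c_[np.cos(th),np.sin(th)]
    return ((P-q[:2])@N.T).max(1)-q[3]
r=least_squares(res,[*P.mean(0),-6,29.5],loss="soft_l1"); print("fit cx cy yaw apothem",r.x.round(2),"rms",np.sqrt(np.mean(res(r.x)**2)).round(2))
m=((Z>.1)).astype(np.uint8)
row=[(v,round(float(Z[v,262]),4),round(float(Z[v,240]),4)) for v in range(194,240,4)]; print(row)
E
python3 m5.py w4
```

```text
[ 215   38   74   71 3891]
pocket [[271, 39], [289, 75], [269, 108], [232, 107], [214, 73], [233, 38]] centre [0.502  0.2142] edges [0.0334 0.0333 0.0339 0.0329 0.0333 0.0329] angs mod60 [23.6 22.3 22.8 22.1 22.3 22.8] area-equiv AF 57.5
fit cx cy yaw apothem [501.89 214.14  -7.    28.45] rms 0.25
[(194, -0.0008, -0.0008), (198, 0.1602, 0.1598), (202, 0.1679, 0.1686), (206, 0.1714, 0.1714), (210, 0.1716, 0.1709), (214, 0.1714, 0.1715), (218, 0.1715, 0.1714), (222, 0.1713, 0.1718), (226, 0.1718, 0.1715), (230, 0.1718, 0.1722), (234, 0.172, 0.1852), (238, 0.1746, 0.1849)]
```

```bash
cat > m6.py <<'E'
from mes import *
from scipy.optimize import least_squares
from workcell import arm
zt=float(sys.argv[2]);tx,ty=map(float,sys.argv[3:5]);yaw=float(sys.argv[5])
Z=cv2.medianBlur(Q[...,2].astype(np.float32),3)
sel=(abs(Z-zt)<.003)
P=[]
for v in range(200,240):
    w=np.nonzero(sel[v,190:335])[0]+190
    if len(w)>20: P+= [ray(f,w[0]-.5,v,zt)[:2],ray(f,w[-1]+.5,v,zt)[:2]]
for u in range(240,284,3):
    w=np.nonzero(sel[195:240,u])[0]
    if len(w): P.append(ray(f,u,w[0]+195-.5,zt)[:2])
P=np.array(P)*1000
def res(q):
    th=np.radians(q[2]+60*np.arange(6)); N=np.c_[np.cos(th),np.sin(th)]
    return ((P-q[:2])@N.T).max(1)-28
r=least_squares(res,[tx*1000,ty*1000,yaw],loss="soft_l1"); print("foot cx cy yaw",r.x.round(2),len(P),"rms",np.sqrt(np.mean(res(r.x)**2)).round(2))
c,s=np.cos(np.radians(yaw)),np.sin(np.radians(yaw)); e=r.x[:2]-np.array([tx,ty])*1000
print("offset in tool x,y mm",(c*e[0]+s*e[1]).round(2),(s*e[0]-c*e[1]).round(2))
E
python3 m6.py w4 .1715 .3995 .2168 -5.8
```

```text
foot cx cy yaw [394.18 217.19  -5.8 ] 89 rms 0.23
offset in tool x,y mm -5.33 0.15
```

```bash
python3 -m crank '[[[0,0,1.2,4,-0.4,2,1],[0,0,0,4,-0.4,2,1],[0,0,0,2.7,-0.2,2,1],[0,0,0,0,0,2,1],[0,0,0,0,0,0,1]]]' ; python3 go.py .5072 .2137 .083 -7
```

```text
clock: 6.2
eef_pos: [0.5166, 0.2108, 0.1217]
eef_rot: [0.998, -0.062, 0.005, -0.002]
contact_force: [-0.5, 0.2, -3.9]
opening: 0.225
turn [-0.24 -0.52 -0.11] shift tgt [-0.97 -0.18  3.87] shift now [-1.   -0.16  3.86] yaw -7.11 F [-0.5  0.2 -3.9] M [-0.03  0.06 -0.03] pos [0.5166 0.2108 0.1217] op 0.225 t 6.2 j6 1.94
```

```bash
python3 -m crank '[[[0,-0.3,0,-0.5,-0.1,1,1],[0,0,0,-0.4,0,0.5,1],[0,0,0,0,0,0.5,1],[0,0,0,0,0,0,1],[0,0,0,0,0,0,1]]]' ; python3 go.py .5072 .2137 .083 -7
```

```text
clock: 6.7
eef_pos: [0.5081, 0.212, 0.1028]
eef_rot: [0.998, -0.063, 0.003, -0.002]
contact_force: [0.3, -0.2, -3.0]
opening: 0.227
turn [-0.28 -0.35 -0.17] shift tgt [-0.11 -0.15  1.98] shift now [-0.13 -0.14  1.98] yaw -7.17 F [ 0.3 -0.2 -3. ] M [ 0.05  0.   -0.02] pos [0.5081 0.212  0.1028] op 0.227 t 6.7 j6 1.95
```

```bash
python3 -m crank '[[[-0.2,-0.3,0,-0.1,-0.15,0.6,1],[0,0,0,0,0,0.5,1],[0,0,0,0,0,0.3,1],[0,0,0,0,0,0.2,1],[0,0,0,0,0,0,1]]]' ; python3 go.py .5072 .2137 .079 -7; python3 look.py w5 |head -1
```

```text
clock: 7.2
eef_pos: [0.508, 0.2145, 0.0869]
eef_rot: [0.998, -0.062, 0.002, -0.001]
contact_force: [0.1, -0.1, -3.5]
opening: 0.228
turn [-0.12 -0.17 -0.12] shift tgt [-0.07  0.09  0.79] shift now [-0.08  0.09  0.79] yaw -7.12 F [ 0.1 -0.1 -3.5] M [0.05 0.01 0.03] pos [0.508  0.2145 0.0869] op 0.228 t 7.2 j6 1.95
7.2 [0.508  0.2145 0.0869] [[0.992, -0.124, 0.003], [-0.124, -0.992, 0.002], [0.003, -0.002, -1.0]] [ 0.1 -0.1 -3.5] 0.2281014766898125
```

```bash
python3 - <<'E'
import sys; sys.argv=["x","w5"]
from mes import *
Z=Q[...,2]; print([(v,round(float(np.median(Z[v,258:266])),4),round(float(np.median(Z[v,238:246])),4)) for v in range(170,240,4)])
E
python3 m6.py w5 .057 .508 .2145 -7.1
```

```text
[(170, 0.0346, 0.034), (174, 0.0344, 0.0342), (178, 0.0343, 0.034), (182, 0.0339, 0.0342), (186, 0.0345, 0.0345), (190, 0.0225, 0.0214), (194, 0.0228, 0.0223), (198, 0.0449, 0.0447), (202, 0.0537, 0.0538), (206, 0.0569, 0.0569), (210, 0.0568, 0.0571), (214, 0.0573, 0.0567), (218, 0.0568, 0.0571), (222, 0.057, 0.0574), (226, 0.0569, 0.0572), (230, 0.0572, 0.0569), (234, 0.0569, 0.0577), (238, 0.0598, 0.0603)]
foot cx cy yaw [502.8  215.01  -7.15] 89 rms 0.19
offset in tool x,y mm -5.23 0.14
```

```bash
python3 - <<'E'
import sys; sys.argv=["x","w5"]
from mes import *
Z=Q[...,2]; a=np.radians(-7); n=np.array([np.cos(a),np.sin(a)])
g=cv2.cvtColor(p,cv2.COLOR_RGB2GRAY).astype(int); print(g[180:200,262],(Z[180:200,262]*1000).round(1))
E=[]
for u in range(240,284,2):
    v=180+np.argmax(Z[180:200,u]<.029); E.append(ray(f,u,v-.5,.035)[:2]@n)
print("far mouth edge minus pocket apothem along n:",np.median(E)-.0295,"foot centre along n",np.array([.5028,.2150])@n,"pocket est",np.array([.5019,.2141])@n)
E
python3 go.py .5071 .2137 .076 -7
```

```text
[115 115 113 115 113 113 113 113 114 110  83  78  78  78  80  72  80 100
 105 106] [33.5 34.4 35.3 33.1 32.9 33.9 36.4 34.1 33.2 33.9 21.5 22.4 20.8 22.8
 22.6 21.6 22.3 42.7 44.7 48.7]
far mouth edge minus pocket apothem along n: 0.47317856982461703 foot centre along n 0.47285029621315 pocket est 0.4720666870857374
turn [-0.12 -0.18 -0.12] shift tgt [-0.09  0.1   1.11] shift now [-0.09  0.1   1.11] yaw -7.12 F [-0.9  0.1 -2.3] M [-0.05 -0.02 -0.01] pos [0.5081 0.2145 0.0871] op 0.225 t 7.25 j6 1.95
```

```bash
python3 -m crank '[[[0,0,0,-0.02,0.08,0.2,1],[0,0,0,0,0,0.3,1],[0,0,0,0,0,0.1,1],[0,0,0,0,0,0.1,1],[0,0,0,0,0,0,1]]]' ; python3 go.py .5078 .2137 .069 -7
```

```text
clock: 7.75
eef_pos: [0.5081, 0.2136, 0.0797]
eef_rot: [0.998, -0.062, 0.002, -0.001]
contact_force: [0.3, 0.6, -4.1]
opening: 0.221
turn [-0.13 -0.2  -0.13] shift tgt [-0.03 -0.    1.07] shift now [-0.03 -0.    1.07] yaw -7.13 F [ 0.3  0.6 -4.1] M [-0.05 -0.06 -0.03] pos [0.5081 0.2136 0.0797] op 0.221 t 7.75 j6 1.95
```

```bash
python3 -m crank '[[[0,0,0,0,0,0.2,1],[0,0,0,0,0,0.2,1],[0,0,0,0,0,0,1]]]' ; python3 go.py .5078 .2137 .069 -7
```

```text
clock: 8.05
eef_pos: [0.5082, 0.2137, 0.0755]
eef_rot: [0.998, -0.062, 0.002, -0.001]
contact_force: [0.6, -0.0, -2.9]
opening: 0.221
turn [-0.13 -0.22 -0.13] shift tgt [-0.04  0.    0.65] shift now [-0.05  0.    0.65] yaw -7.13 F [ 0.6 -0.  -2.9] M [ 0.03  0.   -0.02] pos [0.5082 0.2137 0.0755] op 0.221 t 8.05 j6 1.95
```

Going in freely, with no contact force.

```bash
python3 -m crank '[[[0,0,0,0,0,0.2,1],[0,0,0,0,0,0.2,1],[0,0,0,0,0,0,1]]]' ; python3 -m crank '[[[0,0,0,0,0,0.1,1],[0,0,0,0,0,0,1]]]';python3 go.py .5078 .2137 .069 -7
```

```text
clock: 8.35
eef_pos: [0.5082, 0.2137, 0.0711]
eef_rot: [0.998, -0.062, 0.002, -0.001]
contact_force: [0.6, 0.1, -2.8]
opening: 0.227
clock: 8.55
eef_pos: [0.5082, 0.2137, 0.07]
eef_rot: [0.998, -0.062, 0.002, -0.001]
contact_force: [-0.2, -0.5, -3.3]
opening: 0.224
turn [-0.13 -0.22 -0.13] shift tgt [-0.04  0.    0.1 ] shift now [-0.04  0.    0.1 ] yaw -7.13 F [-0.2 -0.5 -3.3] M [0.01 0.   0.  ] pos [0.5082 0.2137 0.07  ] op 0.224 t 8.55 j6 1.95
```

```bash
python3 -m crank '[[[0,0,0,0,0,0.1,1],[0,0,0,0,0,0,1]]]' ; python3 -m crank '[[[0,0,0,0,0,0.05,1],[0,0,0,0,0,0,1],[0,0,0,0,0,0,1]]]';python3 look.py w6|head -1;  python3 - <<'E'
import sys; sys.argv=["x","w6"]
from mes import *
Z=Q[...,2]; print([(v,round(float(np.median(Z[v,258:266])),4),round(float(np.median(Z[v,238:246])),4)) for v in range(182,236,4)])
E
```

```text
clock: 8.75
eef_pos: [0.5083, 0.2137, 0.069]
eef_rot: [0.998, -0.062, 0.002, -0.001]
contact_force: [0.0, -0.3, -3.0]
opening: 0.224
clock: 9.05
eef_pos: [0.5084, 0.2137, 0.0685]
eef_rot: [0.998, -0.062, 0.002, -0.001]
contact_force: [-0.1, -0.5, -3.0]
opening: 0.226
9.05 [0.5084 0.2137 0.0685] [[0.992, -0.124, 0.004], [-0.124, -0.992, 0.002], [0.004, -0.002, -1.0]] [-0.1 -0.5 -3. ] 0.22574959468155653
[(182, 0.0346, 0.0339), (186, 0.0342, 0.0345), (190, 0.034, 0.0341), (194, 0.0349, 0.0345), (198, 0.034, 0.0339), (202, 0.0354, 0.0352), (206, 0.0382, 0.0388), (210, 0.0384, 0.0388), (214, 0.0383, 0.0388), (218, 0.0387, 0.0387), (222, 0.0383, 0.0388), (226, 0.0388, 0.0389), (230, 0.039, 0.0389), (234, 0.0387, 0.039)]
```

```bash
python3 -m crank '[[[0,0,0,0,0,0.05,1],[0,0,0,0,0,0,1],[0,0,0,0,0,0,1]]]';python3 -m crank '[[[0,0,0,0,0,0.05,1],[0,0,0,0,0,0,1],[0,0,0,0,0,0,1]]]'
```

```text
clock: 9.4
eef_pos: [0.5085, 0.2138, 0.0683]
eef_rot: [0.998, -0.062, 0.002, -0.001]
contact_force: [0.1, -0.2, -3.3]
opening: 0.219
clock: 9.7
eef_pos: [0.5087, 0.2139, 0.0682]
eef_rot: [0.998, -0.062, 0.002, -0.001]
contact_force: [0.4, 0.7, -1.7]
opening: 0.226
```

The bush is touching the floor: z stopped at 0.068 and the force changed. Letting go and rising, with a look on the way.

```bash
python3 -m crank '[[[0,0,0,0,0,0,2.5],[0,0,0,0,0,0,4],[0,0,0,0,0,0,6],[0,0,0,0,0,0,6],[0,0,0,0,0,0,6]]]';python3 -m crank '[[[0,0,0,0,0,-1,6],[0,0,0,0,0,-3,6],[0,0,0,0,0,-4,6],[0,0,0,-2,0,-4,6],[0,0,0,-2,0,0,6]]]'; python3 -m crank '[[[0,0,0,-2,0,0,6],[0,0,0,0,0,0,6]]]';python3 look.py w7
```

```text
clock: 10.2
eef_pos: [0.5102, 0.2142, 0.0694]
eef_rot: [0.998, -0.062, 0.004, -0.002]
contact_force: [-0.1, -0.1, -0.0]
opening: 0.701
clock: 10.7
eef_pos: [0.4697, 0.2183, 0.1952]
eef_rot: [0.998, -0.063, 0.003, -0.002]
contact_force: [0.8, -0.4, -0.4]
opening: 0.702
clock: 10.9
eef_pos: [0.4489, 0.2215, 0.1989]
eef_rot: [0.998, -0.063, 0.006, -0.003]
contact_force: [-0.2, 0.1, 0.6]
opening: 0.7
10.9 [0.4489 0.2215 0.1989] [[0.992, -0.125, 0.011], [-0.125, -0.992, 0.004], [0.011, -0.006, -1.0]] [-0.2  0.1  0.6] 0.7000468717735583
{'K': array([[299.46075804,   0.        , 259.3130093 ],
       [  0.        , 299.46075804, 196.56796905],
       [  0.        ,   0.        ,   1.        ]]), 'R': array([[-0.12404152, -0.99225262, -0.00695922],
       [-0.96069469,  0.1183352 ,  0.25112248],
       [-0.24835342,  0.0378353 , -0.9679303 ]]), 't': array([0.27673245, 0.38809624, 0.4287381 ])}
```

View pics/w7.png

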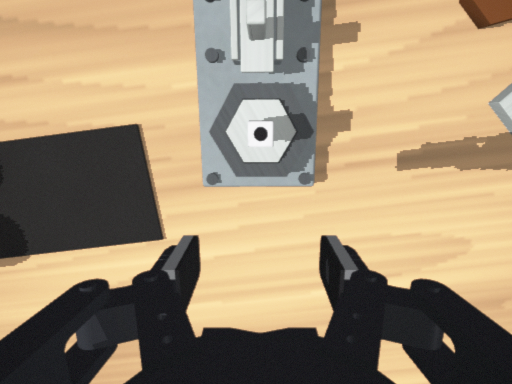

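The bush sits in the pocket at (261,134), upright. The keeper tongue tip is at about row 71 and the tab top at about (257,10). Measuring both.

```bash
python3 - <<'E'
import sys; sys.argv=["x","w7"]
from mes import *
Z=cv2.medianBlur(Q[...,2].astype(np.float32),3)
for nm,lo,hi,sl in (("tab",.086,.097,(slice(0,60),slice(225,290))),("foot",.037,.0415,(slice(90,170),slice(215,310))),("necktop",.080,.09,(slice(110,160),slice(230,290))),("tongue",.045,.0505,(slice(0,80),slice(240,274)))):
    m=np.zeros(Z.shape,bool); m[sl]=(Z[sl]>lo)&(Z[sl]<hi); q=Q[m]; y,x=np.nonzero(m)
    print(nm,m.sum(),"z",np.median(q[:,2]).round(4),"c",q.mean(0)[:2].round(4),"rows",y.min(),y.max(),"cols",x.min(),x.max(),"rect",[np.round(k,1) for k in cv2.minAreaRect((q[:,:2]*1000).astype(np.float32))])
E
python3 go.py .6 .2 .075 -6
```

```text
tab 544 z 0.0915 c [0.5834 0.2076] rows 0 26 cols 246 266 rect [array([583.9, 207.6]), array([13.8, 15.1]), np.float64(83.0)]
foot 2574 z 0.0382 c [0.5041 0.2144] rows 100 161 cols 226 295 rect [array([502.7, 214.7]), array([63.5, 55.1]), np.float64(83.0)]
necktop 672 z 0.0842 c [0.503  0.2145] rows 121 146 cols 248 273 rect [array([503.5, 214.4]), array([19.5, 20.6]), np.float64(82.6)]
tongue 1646 z 0.0467 c [0.5741 0.2087] rows 0 71 cols 240 273 rect [array([560.2, 210.7]), array([27.5, 92.9]), np.float64(83.5)]
turn [-0.33 -0.69 -1.2 ] shift tgt [15.14  0.56 12.4 ] shift now [15.    0.32 12.57] yaw -7.2 F [ 0.6 -0.3  0.3] M [-0.01 -0.05  0.03] pos [0.45   0.2214 0.199 ] op 0.704 t 10.95 j6 2.0
```

```bash
python3 -m crank '[[[0,0,0,4,0,0,6],[0,0,0,4,0,0,6],[0,0,0,4,0,0,5],[0,0,0,0,0,0,5],[0,0,0,0,0,0,5]]]'; python3 go.py .584 .2076 .076 -6.8
```

```text
clock: 11.45
eef_pos: [0.5746, 0.2048, 0.1986]
eef_rot: [0.998, -0.062, 0.006, -0.002]
contact_force: [-0.3, 0.3, 0.7]
opening: 0.584
turn [-0.28 -0.63 -0.36] shift tgt [ 0.9  -0.39 12.26] shift now [ 0.76 -0.33 12.27] yaw -7.16 F [-0.3  0.3  0.7] M [-0.01 -0.02 -0.01] pos [0.5746 0.2048 0.1986] op 0.584 t 11.45 j6 1.91
```

```bash
python3 -m crank '[[[0,-0.6,-0.3,0.9,-0.35,1,5],[0,0,0,0,0,2,5],[0,0,0,0,0,2,5],[0,0,0,0,0,2,5],[0,0,0,0,0,0,5]]]'; python3 go.py .584 .2076 .076 -6.8
```

```text
clock: 11.95
eef_pos: [0.583, 0.2075, 0.1271]
eef_rot: [0.998, -0.059, 0.0, -0.002]
contact_force: [-0.3, -0.1, -1.0]
opening: 0.586
turn [-0.27 -0.   -0.02] shift tgt [ 0.1  -0.02  5.11] shift now [0.1  0.01 5.11] yaw -6.82 F [-0.3 -0.1 -1. ] M [-0.01  0.08  0.03] pos [0.583  0.2075 0.1271] op 0.586 t 11.95 j6 1.9
```

```bash
python3 -m crank '[[[0,0,0,0.1,0,1.5,5],[0,0,0,0,0,1.5,5],[0,0,0,0,0,1.2,5],[0,0,0,0,0,0.5,5],[0,0,0,0,0,0,5]]]'; python3 go.py .584 .2076 .076 -6.8
```

```text
clock: 12.45
eef_pos: [0.5843, 0.2082, 0.0789]
eef_rot: [0.998, -0.059, 0.001, -0.003]
contact_force: [-0.5, 0.8, -0.1]
opening: 0.583
turn [-0.32 -0.15  0.03] shift tgt [-0.03  0.07  0.29] shift now [-0.03  0.07  0.29] yaw -6.77 F [-0.5  0.8 -0.1] M [ 0.03 -0.02  0.06] pos [0.5843 0.2082 0.0789] op 0.583 t 12.45 j6 1.9
```

Closing on the tab.

```bash
python3 -m crank '[[[0,0,0,0,0,0.2,3],[0,0,0,0,0,0,1.8],[0,0,0,0,0,0,1],[0,0,0,0,0,0,1],[0,0,0,0,0,0,1]]]' 30; python3 -m crank '[[[0,0,0,0,0,0,1],[0,0,0,-0.3,0,0,1],[0,0,0,-0.4,0,0,1],[0,0,0,-0.4,0,0,1],[0,0,0,0,0,0,1]]]'; python3 go.py .548 .212 .077 -6.8
```

```text
clock: 12.95
eef_pos: [0.5849, 0.2077, 0.0776]
eef_rot: [0.998, -0.059, 0.002, -0.002]
contact_force: [-0.8, 0.1, -2.9]
opening: 0.158
clock: 13.45
eef_pos: [0.5742, 0.2089, 0.0776]
eef_rot: [0.998, -0.059, 0.003, -0.002]
contact_force: [0.8, -0.9, -2.8]
opening: 0.158
turn [-0.3  -0.35  0.  ] shift tgt [-2.64  0.01  0.06] shift now [-2.64  0.01  0.05] yaw -6.8 F [ 0.8 -0.9 -2.8] M [-0.2   0.05  0.  ] pos [0.5742 0.2089 0.0776] op 0.158 t 13.45 j6 1.91
```

```bash
python3 -m crank '[[[0,0,0,-0.5,0,0,1],[0,0,0,-0.5,0,0,1],[0,0,0,-0.5,0,0,1],[0,0,0,-0.3,0,0,1],[0,0,0,0,0,0,1]]]'; python3 -m crank '[[[0,0,0,-0.3,0,0,1],[0,0,0,-0.3,0,0,1],[0,0,0,0,0,0,1]]]'; python3 go.py .548 .212 .077 -6.8
```

```text
clock: 13.95
eef_pos: [0.5547, 0.2113, 0.0776]
eef_rot: [0.998, -0.059, 0.003, -0.002]
contact_force: [3.3, -1.2, -4.1]
opening: 0.155
clock: 14.25
eef_pos: [0.5531, 0.2115, 0.0777]
eef_rot: [0.998, -0.059, 0.009, -0.003]
contact_force: [-2.5, 2.0, -0.4]
opening: 0.156
turn [-0.39 -1.03 -0.01] shift tgt [-0.51  0.01  0.07] shift now [-0.51  0.01  0.06] yaw -6.82 F [-2.5  2.  -0.4] M [-0.22  0.77 -0.08] pos [0.5531 0.2115 0.0777] op 0.156 t 14.25 j6 1.92
```

```bash
python3 -m crank '[[[0,0.7,0,-0.3,0,0,1],[0,0,0,-0.3,0,0,1],[0,0,0,-0.3,0,0,1]]]'; python3 -m crank '[[[0,0,0,0,0,0,1],[0,0,0,0,0,0,1]]]'; python3 go.py .548 .212 .077 -6.8
```

```text
clock: 14.55
eef_pos: [0.5523, 0.2116, 0.0781]
eef_rot: [0.998, -0.06, 0.025, -0.003]
contact_force: [16.7, 0.4, -14.8]
opening: 0.159
clock: 14.75
eef_pos: [0.5525, 0.2115, 0.078]
eef_rot: [0.998, -0.06, 0.026, -0.003]
contact_force: [3.2, 1.0, -2.6]
opening: 0.158
turn [-0.55 -2.95 -0.05] shift tgt [-0.46  0.01  0.1 ] shift now [-0.46  0.01  0.07] yaw -6.86 F [ 3.2  1.  -2.6] M [-0.5  -0.   -0.11] pos [0.5525 0.2115 0.078 ] op 0.158 t 14.75 j6 1.93
```

Hard against the stop: 16.7 N and no further travel. Releasing, rising and checking.

```bash
python3 -m crank '[[[0,0,0,0,0,0,2.5],[0,0,0,0,0,0,4],[0,0,0,0,0,0,5],[0,0,0,0,0,0,5],[0,0,0,0,0,-1,5]]]';python3 -m crank '[[[0,-1.5,0,0,0,-2,5],[0,-1,0,0,0,-4,5],[0,0,0,0,0,-4,5],[0,0,0,-3,0,-2,5],[0,0,0,-4,0,0,5]]]'; python3 -m crank '[[[0,0,0,-4,0,0,5],[0,0,0,-2,0,0,5],[0,0,0,0,0,0,5]]]';python3 look.py w8; python3 - <<'E'
import sys; sys.argv=["x","w8"]
from mes import *
Z=cv2.medianBlur(Q[...,2].astype(np.float32),3)
tip=proj(f,[.52,.212,.0475]); print("tip px guess",tip, "bush px",proj(f,[.503,.2145,.085]))
E
```

```text
clock: 15.25
eef_pos: [0.5501, 0.2121, 0.0882]
eef_rot: [0.998, -0.059, 0.024, -0.003]
contact_force: [0.1, 0.7, -0.3]
opening: 0.586
clock: 15.75
eef_pos: [0.4803, 0.2191, 0.2174]
eef_rot: [0.998, -0.061, 0.003, -0.005]
contact_force: [-0.5, 0.3, 0.0]
opening: 0.587
clock: 16.05
eef_pos: [0.4165, 0.2274, 0.2214]
eef_rot: [0.998, -0.06, 0.006, -0.007]
contact_force: [0.9, 0.6, 1.0]
opening: 0.584
16.05 [0.4165 0.2274 0.2214] [[0.993, -0.12, 0.012], [-0.12, -0.993, 0.013], [0.011, -0.015, -1.0]] [0.9 0.6 1. ] 0.5843821407912497
{'K': array([[299.46075804,   0.        , 259.3130093 ],
       [  0.        , 299.46075804, 196.56796905],
       [  0.        ,   0.        ,   1.        ]]), 'R': array([[-0.11839334, -0.99284337, -0.01565411],
       [-0.96160636,  0.11070918,  0.25111092],
       [-0.24758076,  0.04478295, -0.96783173]]), 't': array([0.27839806, 0.35277744, 0.44032057])}
tip px guess [265.41668143  74.80301678] bush px [264.91812166  90.86456067]
```

View pics/w8.png

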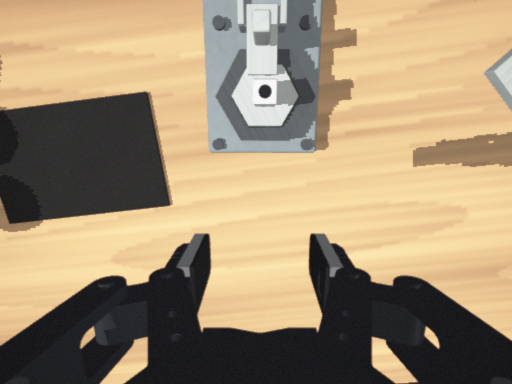

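The tongue now lies over the foot (tip near (263,75)) and the bush is upright. Last numeric checks.

```bash
python3 - <<'E'
import sys; sys.argv=["x","w8"]
from mes import *
from workcell import arm
Z=cv2.medianBlur(Q[...,2].astype(np.float32),3)
for nm,lo,hi,sl in (("tab",.088,.097,(slice(0,60),slice(240,290))),("foot",.036,.0412,(slice(70,130),slice(230,300))),("necktop",.080,.088,(slice(70,115),slice(240,290))),("tongue",.045,.0505,(slice(40,85),slice(245,282)))):
    m=np.zeros(Z.shape,bool); m[sl]=(Z[sl]>lo)&(Z[sl]<hi); q=Q[m]; y,x=np.nonzero(m)
    print(nm,m.sum(),"z",np.median(q[:,2]).round(4),"c",q.mean(0)[:2].round(4),"rows",y.min(),y.max())
n=np.array([np.cos(np.radians(-6.8)),np.sin(np.radians(-6.8))])
col=(Z[60:90,252]*1000).round().astype(int); print("col252",col.tolist())
g=(Z[135:165,262]*1000).round().astype(int); print("plate edge col262",g.tolist())
v=135+np.argmax(g<8); print("plate edge s",ray(f,262,v-.5,.018)[:2]@n)
vt=60+np.argmax(col<44); print("tip s",ray(f,252,vt-.5,.0475)[:2]@n,"tip-edge expected .075")
a=np.load("pics/top0.npz")["p"].astype(int); p2,d2=arm.capture("top"); D=np.abs(p2.astype(int)-a).max(2)
for nm,x,y in(("square",365,362),("round",460,370),("brown",343,298),("orange",462,240),("bear",349,227),("pinion",498,298),("worm",210,190),("wrench",565,430)):
    x,y=int(x*.64),int(y*.64); print(nm,(D[y-15:y+16,x-15:x+16]>40).mean().round(3),end="; ")
E
```

```text
tab 428 z 0.0915 c [0.5521 0.2115] rows 9 32
foot 2068 z 0.0382 c [0.4986 0.2149] rows 70 125
necktop 632 z 0.0842 c [0.5027 0.2146] rows 79 104
tongue 999 z 0.0467 c [0.5346 0.2136] rows 40 74
col252 [47, 47, 47, 47, 47, 47, 47, 47, 47, 47, 47, 47, 47, 47, 46, 39, 38, 38, 38, 38, 39, 39, 39, 39, 39, 39, 39, 39, 39, 38]
plate edge col262 [35, 35, 34, 34, 34, 34, 18, 18, 18, 18, 17, 17, 18, 18, 17, 17, 16, 15, 0, -1, -1, -1, -1, -1, -1, 0, -1, -1, -1, -1]
plate edge s 0.4170164625362586
tip s 0.49152641181499535 tip-edge expected .075
square 0.0; round 0.024; brown 0.0; orange 0.0; bear 0.0; pinion 0.0; worm 0.0; wrench 0.879;
```

```bash
python3 - <<'E'
from workcell import arm
import cv2
p,d=arm.capture("top"); cv2.imwrite("pics/top9.png",p[:,:,::-1])
E
```

```text
(no output)
```

View pics/top9.png

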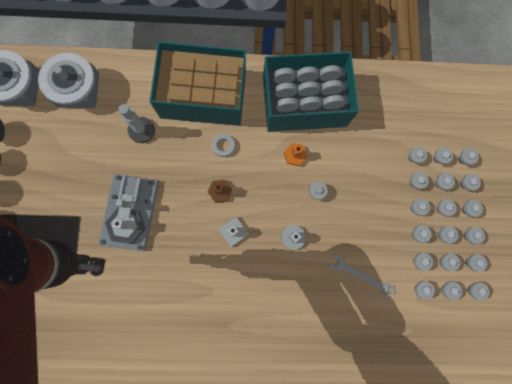

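The wrench at (363,275) is where it was; only the arm's shadow lies over it. Everything else is in place and the robot is clear, so I'm handing in.

```bash
python3 -c "
from workcell import arm
print(arm.get_obs()['clock'],arm.job_done())"
```

```text
the job is handed in; nothing more can be done
16.2 None
```

The steel hex-foot bushing is seated in the pocket, the keeper is at its forward stop over the foot, and the job was handed in at 16.2 s with the gripper open and clear.

**Bushing:** The last look put the foot top at 38.2 mm with the nest top reading 34.3 mm. That is about 4 mm proud, as it should be when home, and the neck top read 84.2 mm. It went in without touching the walls; contact-force readings stayed within a few newtons throughout.

**Keeper:** The tongue tip is 74.5 mm from the plate edge, against 75 mm expected at full travel. A last push against the stop read 16.7 N along the slide (about 22 N in all) and the keeper moved no further.

**Other parts:** All bystanders and look-alikes are where they started. My image-difference check flagged the wrench, but the picture shows only the arm's shadow across it.

**Mistake:** After the first grasp I typed a 2 cm downward row in place of a lift. The fingers slid about 9 mm down the neck against the table, and I did not see the peak force. I also found the neck about 5 mm off-centre between the pads, possibly from the same slip. I measured the foot again in the jaws and corrected for both before inserting.

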